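Close up a two-piece carving blank and weigh it down

ROBOT

A 6-joint arm with a two-finger parallel gripper is mounted at the origin on the work surface. World frame = base frame: x ahead of the robot, y to its left, z up, the work surface at z = 0. Lengths are in m, angles in degrees, forces in N, time in s.
With the tool pointing down it reaches from about 0.35 to 0.975 m from the base axis. Payload 4.9 kg.
Tool frame: the origin (TCP) lies on the mounting face of the last link; the fingertips stand 173 mm ahead of it and the grasp point (between the pads) lies 155 mm ahead of it; z points along the fingers, y is the direction in which the jaws open and shut (so a half turn about z gives the same grasp; the last joint's range is limited). The gripper opens to 85 mm and grips with 20 to 120 N. Pads are 22 mm wide; open, the fingers measure 114 mm over their backs; the gripper's body (76 mm by 85 mm) begins 54 mm behind the grasp point. The pads swing forward as they close: fully open they stand 13 mm farther back than shut.
Start: joints at [-72.422, 3.019, 92.412, -0, 84.569, -6.818], TCP at [0.258, -0.569, 0.405] pointing down, gripper open.
Joint ranges: [-172.51, 172.51], [-57.92, 126.97], [3.15, 148.05], [-58.71, 238.71], [5.1, 150.11], [-179.66, 179.66]. Speed limits (degrees/s): [147.25, 147.25, 180, 180, 180, 180].

INTERFACE

Orientations are given as a 3x3 rotation matrix whose columns are the frame's x, y, z axes.
In Python, from workcell import monitor, grab_frame, get_calibration, ticket gives the robot as it stands. The module is installed in compiled form; this text tells all that it offers.
- The arm moves only by the tool step_arm, never from a script. Its argument "commands" is one flat list of numbers, 6 for each row, row after row: the shift along the tool's x, y, z in cm, then the turn, a rotation vector about the tool's x, y, z in rad. A call has 1 to 12 rows; each row is the pose to reach, as a shift and turn from the pose commanded when the call began, along the tool's axes at that moment; what a row does not reach only later rows make up. A row lasts 1/12 s, in which the tool goes at most 41.7 mm and 7.16 degrees, less where a joint would pass 70% of its speed; a pose out of reach is approached as far as the arm can. A call with a gripper value outside its range is refused whole. "claw" is the opening, from 0 (shut) to 1 (fully open), set as the call begins (left out, the last holds). The fingers move at their own pace and stop on an object; the grip force is fixed at half the most. Time passes only in rows, so rows that repeat a pose let the fingers close. It gives the time, the measured TCP pose, the force and the opening at its end, in the units of the state.
- monitor.read_state(): the state, without advancing time (a new reading comes with each control period).
- grab_frame(name): name is "scene" or "top" or "wrist"; returns (picture, depth): 420x560x3 uint8, blue, green, red; 420x560 float32, m along the optical axis (not along the pixel's ray), 0 where there is no reading.
- get_calibration(name): a dict with "camera_matrix" (3x3 intrinsics, pixels), "view" (4x4, takes a point from world to camera coordinates). Camera axes: x right, y down, z forward; pixel columns grow to the right and rows downward; lengths in m; the calibration is good to about 2 mm. A picture is of the moment at which its call begins: read the wrist's pose just before it. get_calibration takes no time and is no camera call; for the wrist camera it gives the pose at the moment of the call.
- ticket.sign_off(): hands the job in, once; it reports no verdict.
The state is a dict: "t": time; "joint_positions": joint angles; "joint_vel": joint speeds; "tau": joint torques, N m; "tool_pos": TCP position; "ee_rot": TCP orientation; "ft_force": force on the tool from outside, world axes, zero at the start; "torque": the same for the moment, N m; "width": finger opening in m.
Only numpy, scipy, OpenCV 4.12 (cv2) and the standard library are available. Lean on these libraries where they do the work, as an engineer would, in place of code of your own. Each camera call takes 0.05 s, during which the arm holds its last target. There are 200 camera calls.

TASK

The carving blank in the corner jig comes in two halves: slide the loose half up against the far fence and against its fixed neighbour until the gap between them is fully closed and their ends are flush, leaning on it sideways with a firm, steady push of about 10 newtons for a good second, without ramming it into its neighbour. Then lift the holding weight off its peg and set it down gently on the closed blank, upright, straddling the middle of the joint with its long side across the joint so that it bears on both halves. Let go, and leave the cup, the knife holder and the tool tray alone.

Things in the scene. Friction and masses are not known exactly. Their poses are not given: they have to be found in the camera images.
- jig: Corner jig, fixed to the table (its place and yaw vary). Grey laminate base 240 (x) by 340 (y) by 12 mm thick, spanning x -120 to +120 and y -200 to +140 from its origin; origin on the table. A far fence stands along its +x side: inner face at x = +100, top 34 mm above the table. An end stop of the same height stands along the +y side from y = +120. Pushed in askew, the loose half can jam.
- neighbour: The fixed half of the blank, a plain pale board 140 (x) by 100 (y) by 28 mm thick, fastened to the jig with its far end on the fence. Origin at the centre of its underside, 12 mm above the table, at (30, 60) mm in the jig's frame, same axes as the jig. Its free edge, the face to be butted, is its -y face, 50 mm from its origin.
- panel: The loose half of the blank: plain pale board 140 (x) by 90 (y) by 28 mm thick, about 0.25 kg, flat on the jig's base on the neighbour's -y side, short of the fence, a little turned. Origin at the centre of its underside. Its +y face is to butt the neighbour's -y face, its +x end the fence: home is (30, -35) mm in the jig's frame at the jig's yaw. It slides with 1 to 3 N.
- panel_far (a point): Point on the panel's +y face, at its +x end, at mid thickness (70, 45, 14 mm in the panel's frame).
- panel_near (a point): Point on the panel's +y face, at its -x end, at mid thickness (-70, 45, 14 mm in the panel's frame).
- joint_mid (a point): Point in the middle of the joint line, on the top edge of the neighbour's free edge, 40 mm above the table.
- stand: Wooden peg stand, fixed (place and yaw vary). Origin on the table under its post (30 by 40 mm, top at 170 mm; foot 110 by 120 by 20 mm). A flat peg 20 mm wide, 12 mm thick, top 170 mm above the table, runs from the post along -x to 90 mm from the origin; its last 8 mm turn up by 8 mm. The hanging weight must rise 10 mm to clear that tip and can rise 28 mm before its slot's floor meets the peg.
- weight: Dark metal holding weight, about 0.65 kg: foot 44 (x) by 100 (y) by 45 mm tall; above it a hand slot along x (60 wide, 40 high), closed by a grip rail 30 (x) by 100 (y) by 40 mm tall, top 125 mm above the origin. Origin at the centre of its underside. It hangs with the peg in its slot, about 50 mm to the stand's -x, rail resting on the peg, same yaw as the stand; grip the rail from above.
- cup: Bystander: brown card drinking cup, 80 mm across, 100 mm tall; origin at the centre of its underside.
- holder: Bystander: black knife holder with two upright cheeks, 100 by 70 by 62 mm tall; origin at the centre of its underside.
- tray: Bystander: black tray 200 (x) by 120 (y) by 30 mm with carving tools in it; origin at the centre of its underside.
Not all that is in view belongs to the job. There is more than one size of the panel; the one meant has the size given above.

How it is judged:
By the outcome, as a careful person would: the job done as asked, in the order asked, and still so for the second after the job is handed in, with the robot touching nothing.
It also fails if it takes over 72 s, if anything falls off the work surface, if the arm or the gripper's body presses on something with over 40 N, if the wrist force passes 120 N, or if a joint passes its speed limit or range.

## Working session

There is one attempt and no reset: what is moved stays moved. The work goes in short steps, Python scripts to look and compute and a tool call to move; the robot and the scene stay as the last step left them, time stands still between calls to the robot, and variables do not carry over. Pictures are saved under pics/ and viewed, about 8 in all and at most 12, crops included, and the job is handed in when it is done.

Besides the shell and the picture viewer there is one more tool, called after "Call:" as name(argument=value, ...) on one line, values as JSON. step_arm: Moves the arm, as the interface text tells. Its arguments: {"type":"object","properties":{"commands":{"type":"array","items":{"type":"number"}},"claw":{"type":"number"}},"required":["commands"]}

```bash
ls; mkdir -p pics
cat > h.py <<'E'
import numpy as np, cv2
from workcell import monitor, grab_frame, get_calibration, ticket
def snap(n, f=None):
    c=get_calibration(n); im,d=grab_frame(n)
    if f: cv2.imwrite('pics/'+f,im); np.savez('pics/'+f+'.npz',im=im,d=d,K=c['camera_matrix'],V=c['view'])
    return im,d,np.array(c['camera_matrix']),np.array(c['view'])
def load(f):
    z=np.load('pics/'+f+'.npz'); return z['im'],z['d'],z['K'],z['V']
def cloud(d,K,V):
    v,u=np.mgrid[:d.shape[0],:d.shape[1]]
    p=np.stack([(u-K[0,2])/K[0,0]*d,(v-K[1,2])/K[1,1]*d,d],-1)
    return (p-V[:3,3])@V[:3,:3]
def ray(uv,z,K,V):
    uv=np.atleast_2d(uv).astype(float); r=np.c_[(uv-K[:2,2])/[K[0,0],K[1,1]],np.ones(len(uv))]@V[:3,:3]
    o=-V[:3,:3].T@V[:3,3]; return o+r*((z-o[2])/r[:,2])[:,None]
def proj(p,K,V):
    q=np.atleast_2d(p)@V[:3,:3].T+V[:3,3]; return (q@K.T)[:,:2]/q[:,2:]
E
python3 - <<'E'
from h import *
a=snap('scene','s0.png')[0]; b=snap('top','t0.png')[0]; c=snap('wrist','w0.png')[0]
s=monitor.read_state(); print({k:np.round(v,3).tolist() for k,v in s.items()})
for n in('scene','top'):
  C=get_calibration(n); V=np.array(C['view']); print(n,np.round(-V[:3,:3].T@V[:3,3],3),np.round(V[:3,:3],2).tolist())
E
```

```text
pics
{'t': 0.15, 'joint_positions': [-72.421, 3.049, 92.474, -0.0, 84.569, -6.818], 'joint_vel': [0.045, -0.155, -0.232, -0.044, 0.008, -0.063], 'tau': [0.001, -39.424, -37.072, -0.0, 0.005, -0.0], 'tool_pos': [0.258, -0.569, 0.404], 'ee_rot': [[0.911, 0.413, -0.0], [0.413, -0.911, 0.002], [0.0, -0.002, -1.0]], 'ft_force': [-0.99, 0.205, 0.229], 'torque': [0.029, 0.055, 0.01], 'width': 0.085}
scene [ 1.241 -0.415  1.445] [[0.57, 0.82, -0.01], [0.69, -0.49, -0.53], [-0.44, 0.29, -0.85]]
top [0.381 0.063 1.132] [[0.01, -1.0, 0.01], [-0.99, -0.01, -0.14], [0.14, -0.0, -0.99]]
```

View pics/t0.png

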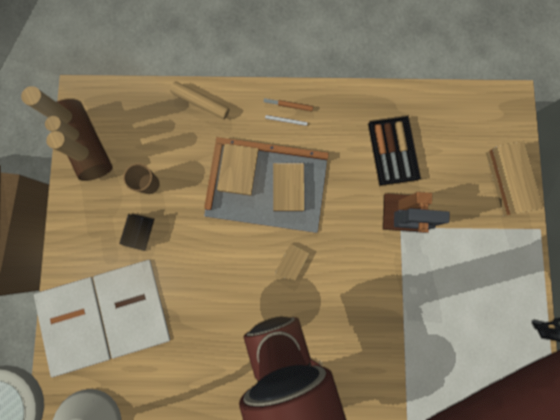

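View pics/s0.png

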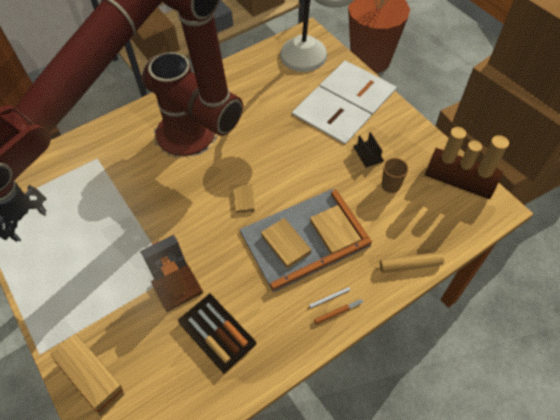

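Top view: the jig is at (267,185), with its fence along the image top (+x) and end stop at the left (+y). The neighbour is at (238,168).

Candidates for the panel:
- board at (289,187), inside the jig on the -y side: matches the description
- scrap at (294,262)
- stack or board at (515,178)

The weight on its stand is at (410,214), the tray at (395,150), the cup at (141,180) and the holder at (137,232). I'll check with close crops and depth.

Run:
```python
from h import *
im,d,K,V=load('t0.png'); ims,ds,Ks,Vs=load('s0.png')
print(K)
A=cv2.resize(im[125:245,195:335],None,fx=4,fy=4,interpolation=cv2.INTER_CUBIC)[:,:400*2]
B=cv2.resize(im[185:240,375:460],None,fx=4.5,fy=4.5,interpolation=cv2.INTER_CUBIC)
C=cv2.resize(ims[225:315,130:210],None,fx=3.5,fy=3.5,interpolation=cv2.INTER_CUBIC)
o=np.zeros((600,800,3),np.uint8); o[:240,:280]=cv2.resize(A,(280,240)); 
o=np.zeros((600,960,3),np.uint8); o[:480,:560]=A; o[:B.shape[0],565:565+B.shape[1]]=B; o[260:260+C.shape[0],570:570+C.shape[1]]=C
cv2.imwrite('pics/c1.png',cv2.resize(o,(800,500)))
P=cloud(d,K,V); print('depth valid',(d>0).mean(), 'table z',np.median(P[250:300,200:240,2]))
def rect(m,name):
    for c in cv2.findContours(m.astype(np.uint8),cv2.RETR_EXTERNAL,cv2.CHAIN_APPROX_NONE)[0]:
        if cv2.contourArea(c)<40: continue
        q=c[:,0]; p=P[q[:,1],q[:,0]]; r=cv2.minAreaRect((p[:,:2]*1000).astype(np.float32)); x,y,w,h=cv2.boundingRect(c)
        print(name,(x,y,w,h),np.round(r[0],1),np.round(r[1],1),round(r[2],1))
Z=P[...,2]; roi=np.zeros(Z.shape,bool); roi[80:245,100:470]=1
rect(roi&(Z>.036)&(Z<.046),'z40'); rect(roi&(Z>.007)&(Z<.018),'z12'); rect(roi&(Z>.15)&(Z<.3),'hi');rect(roi&(Z>.16)&(Z<.185),'post')
rect(roi&(Z>.187),'rail')
print(np.round(Z[206:226:2,380:456:4]*1000).astype(int))
```

```text
[[379.84072838   0.         277.46852042]
 [  0.         379.84072838 205.81832761]
 [  0.           0.           1.        ]]
depth valid 0.9959948979591837 table z -0.00046079430147784924
z40 (273, 163, 31, 47) [590.9  27.2] [138.1  88.6] 0.6
z40 (217, 144, 41, 50) [642.5 177. ] [100.  141.5] 82.2
z40 (171, 82, 56, 32) [858.  300.3] [184.8  29.5] 63.8
z12 (142, 216, 13, 29) [459.3 438. ] [27.2 83.2] 87.9
z12 (127, 213, 17, 32) [463.  475.9] [36.6 92.8] 86.6
z12 (389, 151, 13, 27) [ 666.6 -297.2] [83.8 20.7] 11.4
z12 (378, 151, 12, 29) [ 664.1 -265.9] [89.4 22.4] 15.0
z12 (400, 150, 10, 29) [ 667.1 -332.7] [86.3 20.9] 12.7
z12 (204, 145, 123, 87) [590.7  93.2] [339.6 221.8] 82.3
z12 (265, 115, 42, 10) [804.5  35.8] [127.8   9.5] 80.0
z12 (263, 98, 50, 13) [854.8  29. ] [153.6  18.9] 80.4
hi (401, 191, 49, 42) [ 499.8 -320.7] [ 98.8 104.8] 53.7
post (418, 222, 11, 11) [ 462.3 -309.9] [25.5 24.4] 87.1
post (415, 191, 17, 18) [ 532.8 -317.1] [40.6 44.5] 84.2
rail (406, 208, 44, 16) [ 488.9 -312.7] [100.2  30.5] 86.4
[[  -2   15   24   21   14   40   74   96  106  106  166  170   -3    
[... 230 characters left out ...]
 [   2   17   18   21  108  141  174  205  208  209  208  211  208  211
   210  208  208  210   -3]
 [   1   19   20   19  112  142  177  199  209  208  208  212  209  209
   210  209  206  209   -1]
 [   1   19   18   16  110  140  172  202  211  208  206  209  209  208
   210  212  211  211   -3]
 [  -3   18   20   17  103  144  173  205  213  211  209  208  210  210
   210  206  211  211    0]
 [  -3   18   16   20  111  143  172  197  206  207  208  207  210  206
   209  212  209  209   -2]
 [   2   17   22   23  110  141  149  159  128  130  176  181  186  192
   200  205  208  211   -4]
 [   0   15   22   21  113  133  132  130  131  128  166  169  130  154
   161  165    2   -2    2]]
```

View pics/c1.png

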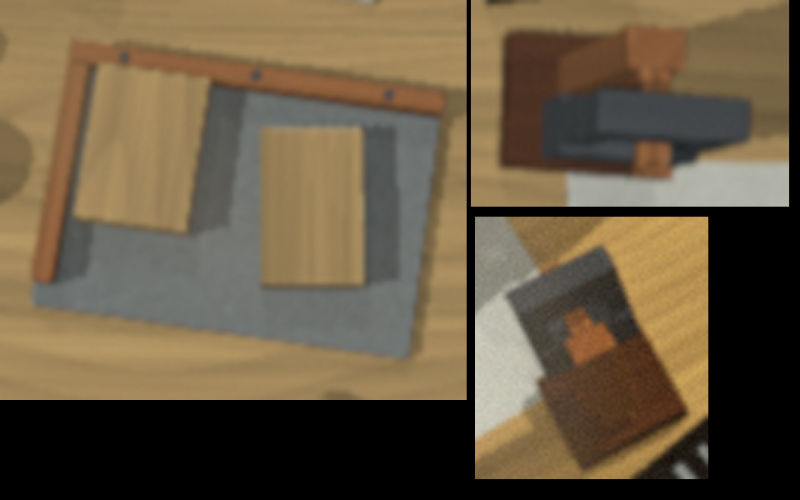

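The crop confirms it: the loose board in the jig measures 138x89 mm, at about (591, 27) mm with yaw about +0.6°. The jig yaw is about -7.8° and its origin about (604.6, 121.6). The weight rail is at (489, -313), yaw about -3.6°, top at z=0.21. I'll push with the two spread fingers, jaws along the jig's x.

```bash
cat >> h.py <<'E'
from scipy.spatial.transform import Rotation as Ro
J=np.array([.6046,.1216]); JY=-7.8
def jig(x,y): a=np.radians(JY); return J+np.array([[np.cos(a),-np.sin(a)],[np.sin(a),np.cos(a)]])@np.array([x,y])/1000
def go(x,y,z,yaw_y):
    "shift cm/turn rad from measured pose to TCP xyz, tool down, tool-y axis at world yaw"
    s=monitor.read_state(); R0=np.array(s['ee_rot']); a=np.radians(yaw_y)
    Y=np.array([np.cos(a),np.sin(a),0]); Z=np.array([0,0,-1.]); R=np.c_[np.cross(Y,Z),Y,Z]
    d=R0.T@(np.array([x,y,z])-s['tool_pos'])*100
    print('t',round(s['t'],2),'F',np.round(s['ft_force'],1),'shift cm',np.round(d,2),'turn',np.round(Ro.from_matrix(R0.T@R).as_rotvec(),3),'joints',np.round(s['joint_positions'],0))
E
python3 -c "
from h import *
p=jig(0,-178);print(p);go(*p,.39,-7.8)"
```

```text
[ 0.58044263 -0.05475312]
t 0.15 F [-1.   0.2  0.2] shift cm [ 50.6  -33.51   1.44] turn [-1.000e-03 -1.000e-03 -1.009e+00] joints [-72.   3.  92.  -0.  85.  -7.]
```

Call:
step_arm(commands=[50.6,-33.5,1.4,0,0,-1.009,50.6,-33.5,1.4,0,0,-1.009,50.6,-33.5,1.4,0,0,-1.009,50.6,-33.5,1.4,0,0,-1.009,50.6,-33.5,1.4,0,0,-1.009,50.6,-33.5,1.4,0,0,-1.009,50.6,-33.5,1.4,0,0,-1.009,50.6,-33.5,1.4,0,0,-1.009,50.6,-33.5,1.4,0,0,-1.009,50.6,-33.5,1.4,0,0,-1.009,50.6,-33.5,1.4,0,0,-1.009,50.6,-33.5,1.4,0,0,-1.009], claw=1)

```text
t: 1.15
tool_pos: [0.5243, -0.1436, 0.393]
ee_rot: [[0.135, 0.991, -0.0], [0.991, -0.135, -0.0], [-0.0, 0.0, -1.0]]
ft_force: [0.5, -0.2, 0.0]
width: 0.0855
```

```bash
python3 -c "
from h import *
p=jig(0,-178);go(*p,.19,-7.8)"
```

```text
t 1.15 F [ 0.5 -0.2  0. ] shift cm [ 9.57  4.36 20.3 ] turn [0. 0. 0.] joints [-23.  -8. 104.  -0.  84. -15.]
```

Call:
step_arm(commands=[9.57,4.36,3,0,0,0,9.57,4.36,6,0,0,0,9.57,4.36,9,0,0,0,9.57,4.36,13,0,0,0,9.57,4.36,16,0,0,0,9.57,4.36,18,0,0,0,9.57,4.36,19,0,0,0,9.57,4.36,19.3,0,0,0,9.57,4.36,19.3,0,0,0,9.57,4.36,19.3,0,0,0])

```text
t: 1.98
tool_pos: [0.581, -0.0573, 0.2026]
ee_rot: [[0.136, 0.991, 0.004], [0.991, -0.136, -0.001], [-0.0, 0.004, -1.0]]
ft_force: [0.4, 0.2, 0.3]
width: 0.085
```

Run:
```python
from h import *
go(*jig(0,-178),.19,-7.8)
a,d,K,V=snap('top','t1.png'); b,ds,Ks,Vs=snap('scene','s1.png'); w,dw,Kw,Vw=snap('wrist','w1.png')
P=cloud(dw,Kw,Vw); q=P[(dw>0)&(P[...,2]<.19)&(P[...,2]>.0)]; 
o=np.hstack([cv2.resize(a[120:260,190:350],(400,350)),cv2.resize(b[150:310,210:390],(400,350))]); 
cv2.imwrite('pics/c2.png',np.vstack([o,np.hstack([cv2.resize(w,(333,250)),np.zeros((250,467,3),np.uint8)])]))
```

```text
t 1.98 F [0.4 0.2 0.3] shift cm [ 0.25 -0.1   1.26] turn [ 0.004  0.    -0.   ] joints [-13.   9. 106.   0.  64.  -5.]
```

View pics/c2.png

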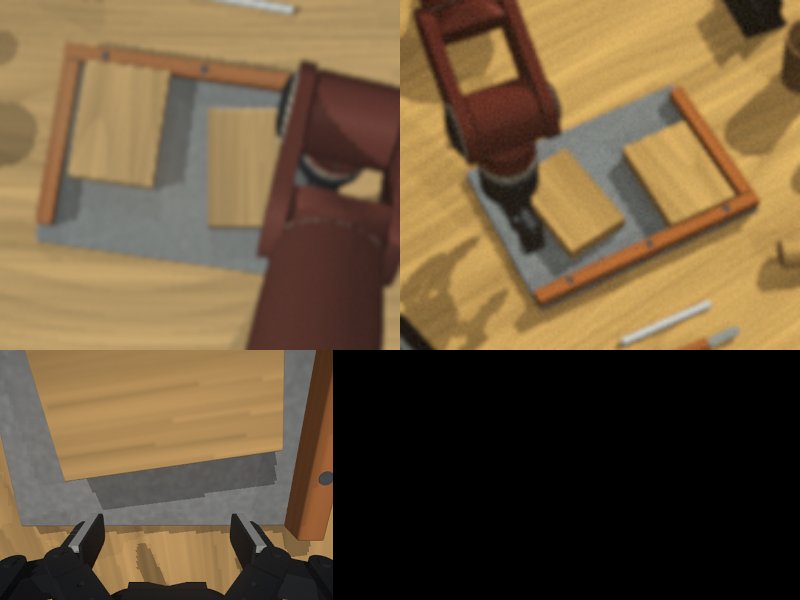

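Call:
step_arm(commands=[0.2,0,0.8,0,0,0,0.4,0,1.2,0,0,0,0.8,0,1.2,0,0,0,1.2,0,1.2,0,0,0,1.6,0,1.2,0,0,0,2.0,0,1.2,0,0,0,2.4,0,1.2,0,0,0,2.8,0,1.2,0,0,0,3.2,0,1.2,0,0,0,3.6,0,1.2,0,0,0,4.0,0,1.2,0,0,0])

```text
t: 3.05
tool_pos: [0.5854, -0.0168, 0.1882]
ee_rot: [[0.136, 0.991, -0.0], [0.991, -0.136, -0.0], [-0.0, -0.0, -1.0]]
ft_force: [-0.4, -1.2, 0.9]
width: 0.0854
```

```bash
python3 -c "
from h import *
go(*jig(0,-96),.19,-7.8)"
```

```text
t 3.05 F [-0.4 -1.2  0.9] shift cm [ 4.37  0.02 -0.18] turn [-0.  0.  0.] joints [ -9.  11. 106.  -0.  63.  -1.]
```

Call:
step_arm(commands=[0.4,0,-0.1,0,0,0,0.8,0,-0.1,0,0,0,1.2,0,-0.1,0,0,0,1.6,0,-0.1,0,0,0,2.0,0,-0.1,0,0,0,2.3,0,-0.1,0,0,0,2.6,0,-0.1,0,0,0,2.9,0,-0.1,0,0,0,3.1,0,-0.1,0,0,0,3.3,0,-0.1,0,0,0,3.3,0,-0.1,0,0,0])

```text
t: 3.97
tool_pos: [0.5899, 0.0159, 0.1892]
ee_rot: [[0.135, 0.991, 0.0], [0.991, -0.135, 0.0], [0.0, 0.0, -1.0]]
ft_force: [-0.3, -0.8, 0.2]
width: 0.0855
```

```bash
cat >> h.py <<'E'
def corners(im,d,K,V,zlo=.034,zhi=.047,roi=(80,245,190,345)):
    "rects of things at board-top height, in jig frame (mm, deg)"
    P=cloud(d,K,V); m=np.zeros(d.shape,np.uint8); a,b,c,e=roi; m[a:b,c:e]=((P[...,2]>zlo)&(P[...,2]<zhi)&(d>0))[a:b,c:e]
    for c in cv2.findContours(m,cv2.RETR_EXTERNAL,cv2.CHAIN_APPROX_NONE)[0]:
        if cv2.contourArea(c)<200: continue
        a=np.radians(JY); p=(ray(c[:,0],.04,K,V)[:,:2]-J)*1000; p=p@np.array([[np.cos(a),-np.sin(a)],[np.sin(a),np.cos(a)]])
        r=cv2.minAreaRect(p.astype(np.float32)); print('rect jig',np.round(r[0],1),np.round(r[1],1),round(r[2],1))
E
python3 - <<'E'
from h import *
go(*jig(0,-96),.19,-7.8)
a=snap('top','t2.png'); w=snap('wrist','w2.png'); s=snap('scene','s2.png')
corners(*a); corners(*w,roi=(0,420,0,560))
cv2.imwrite('pics/c3.png',np.hstack([cv2.resize(w[0],(466,350)),cv2.resize(s[0][180:310,230:360],(330,350))]))
E
```

```text
t 3.97 F [-0.3 -0.8  0.2] shift cm [ 1.07  0.02 -0.08] turn [ 0. -0.  0.] joints [ -6.  11. 105.   0.  63.   2.]
rect jig [  5.  -20.4] [140.2  32.8] 1.5
rect jig [37.8 52.2] [158.7 169.6] 0.4
rect jig [217.1 183.4] [129.8  30.4] 70.2
rect jig [  4.7 -62.9] [117.2 138.5] 90.0
```

View pics/c3.png

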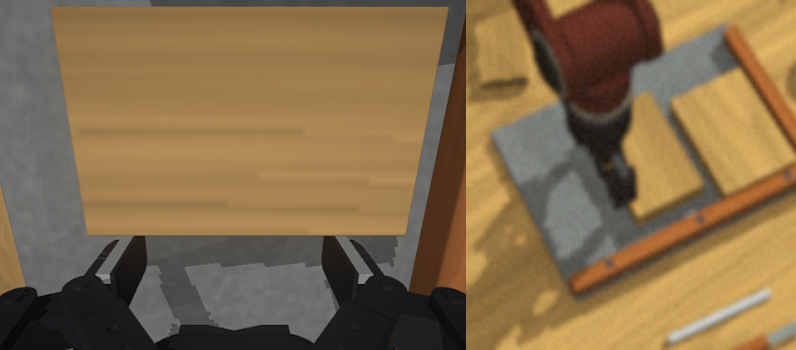

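Call:
step_arm(commands=[0.3,0,0,0,0,0,0.6,0,0,0,0,0,0.8,0,0,0,0,0,1.0,0,0,0,0,0,1.1,0,0,0,0,0,1.1,0,0,0,0,0,-1,0,0,0,0,0,-3,0,0,0,0,0,-3,0,-3,0,0,0,-3,0,-6,0,0,0,-3,0,-6,0,0,0])

```text
t: 5.03
tool_pos: [0.5882, -0.0149, 0.256]
ee_rot: [[0.136, 0.991, 0.011], [0.991, -0.136, -0.001], [0.0, 0.011, -1.0]]
ft_force: [0.4, -1.0, 0.6]
width: 0.0853
```

Run:
```python
from h import *
a=snap('top'); w=snap('wrist')
corners(*a); corners(*w,roi=(0,420,0,560))
for y in(-97.8,82.2): go(*jig(-95,-40),.25,y)
```

```text
rect jig [  4.9 -35. ] [140.4  81.1] 0.1
rect jig [37.3 56.4] [157.3 114.9] 0.1
rect jig [216.8 183.3] [130.2  30.7] 70.3
rect jig [104.7 -29.7] [10.2 13.8] 85.0
rect jig [  4.8 -50.9] [139.   63.8] 0.0
t 5.13 F [ 0.3  0.  -0.2] shift cm [ 9.71 -9.56  0.09] turn [ 0.003 -0.003  1.571] joints [ -9.   6. 105.   0.  69.  -1.]
t 5.13 F [ 0.3  0.  -0.2] shift cm [ 9.71 -9.56  0.09] turn [ 0.003  0.003 -1.571] joints [ -9.   6. 105.   0.  69.  -1.]
```

Call:
step_arm(commands=[9.7,-9.6,0,0,0,1.57,9.7,-9.6,0,0,0,1.57,9.7,-9.6,0,0,0,1.57,9.7,-9.6,0,0,0,1.57,9.7,-9.6,0,0,0,1.57,9.7,-9.6,0,0,0,1.57,9.7,-9.6,0,0,0,1.57,9.7,-9.6,0,0,0,1.57,9.7,-9.6,0,0,0,1.57,9.7,-9.6,0,0,0,1.57,9.7,-9.6,0,0,0,1.57,9.7,-9.6,0,0,0,1.57], claw=0.6)

```text
t: 6.13
tool_pos: [0.503, 0.0951, 0.2474]
ee_rot: [[0.998, -0.068, -0.003], [-0.068, -0.998, 0.0], [-0.003, 0.0, -1.0]]
ft_force: [0.3, 0.3, -0.0]
width: 0.0512
```

Run:
```python
from h import *
go(*jig(-92,-40),.19,-97.8); print(monitor.read_state()['width'])
```

```text
t 6.13 F [ 0.3  0.3 -0. ] shift cm [0.52 0.03 5.74] turn [0.    0.003 0.068] joints [  2.  -4. 115.   0.  69.  96.]
0.05117286921975822
```

Call:
step_arm(commands=[0.5,0,2,0,0,0.07,0.5,0,4,0,0,0.07,0.5,0,5,0,0,0.07,0.5,0,5.7,0,0,0.07,0.8,0,5.7,0,0,0.07,1.1,0,5.7,0,0,0.07,1.5,0,5.7,0,0,0.07,1.9,0,5.7,0,0,0.07,2.3,0,5.7,0,0,0.07,2.7,0,5.7,0,0,0.07,3.0,0,5.7,0,0,0.07,3.3,0,5.7,0,0,0.07])

```text
t: 7.13
tool_pos: [0.5371, 0.0928, 0.1924]
ee_rot: [[0.991, -0.132, 0.0], [-0.132, -0.991, 0.0], [0.0, -0.0, -1.0]]
ft_force: [-1.5, 0.3, 1.0]
width: 0.051
```

Run:
```python
from h import *
go(*jig(-52.5,-40),.19,-97.8)
corners(*snap('top')); corners(*snap('wrist','w3.png'),roi=(0,420,0,560))
```

```text
t 7.13 F [-1.5  0.3  1. ] shift cm [1.04 0.24 0.24] turn [-0.    -0.     0.004] joints [  2.   6. 112.   0.  63. 100.]
rect jig [37.9 13.4] [157.3 192.9] 0.2
rect jig [217.2 183.6] [132.5  30.8] 70.2
rect jig [-18.8 -37. ] [118.9  89. ] 0.2
rect jig [-0.2 37.3] [57.2 81.6] 89.7
```

Call:
step_arm(commands=[0.2,0,0,0,0,0,0.4,0,0,0,0,0,0.55,0,0,0,0,0,0.65,0,0,0,0,0,0.7,0,0,0,0,0,0.75,0,0,0,0,0,0.8,0,0,0,0,0,0.85,0,0,0,0,0,0.9,0,0,0,0,0])

```text
t: 7.98
tool_pos: [0.5456, 0.0917, 0.1921]
ee_rot: [[0.991, -0.132, -0.0], [-0.132, -0.991, 0.0], [-0.0, -0.0, -1.0]]
ft_force: [-0.7, -0.2, -0.5]
width: 0.0511
```

Call:
step_arm(commands=[0.05,0,0,0,0,0,0.1,0,0,0,0,0,0.15,0,0,0,0,0])

```text
t: 8.23
tool_pos: [0.5472, 0.0915, 0.1922]
ee_rot: [[0.991, -0.131, -0.0], [-0.131, -0.991, 0.0], [-0.0, -0.0, -1.0]]
ft_force: [-0.8, 0.3, -0.5]
width: 0.0512
```

Call:
step_arm(commands=[0.05,0,0,0,0,0,0.1,0,0,0,0,0,0.15,0,0,0,0,0])

```text
t: 8.48
tool_pos: [0.5482, 0.0914, 0.1922]
ee_rot: [[0.991, -0.132, -0.003], [-0.132, -0.991, 0.0], [-0.003, 0.0, -1.0]]
ft_force: [-6.3, 1.3, 4.7]
width: 0.0516
```

Run:
```python
from h import *
go(*jig(-52.5,-40),.19,-97.8)
w=snap('wrist','w4.png'); corners(*w,roi=(0,420,0,560)); cv2.imwrite('pics/w4.png',w[0])
```

```text
t 8.48 F [-6.3  1.3  4.7] shift cm [-0.07  0.24  0.22] turn [0.    0.003 0.004] joints [  2.   7. 110.   0.  63.  99.]
rect jig [ -8.5 -37. ] [118.6  89. ] 0.2
rect jig [ 4.8 38.6] [59.3 91.5] 90.0
```

View pics/w4.png

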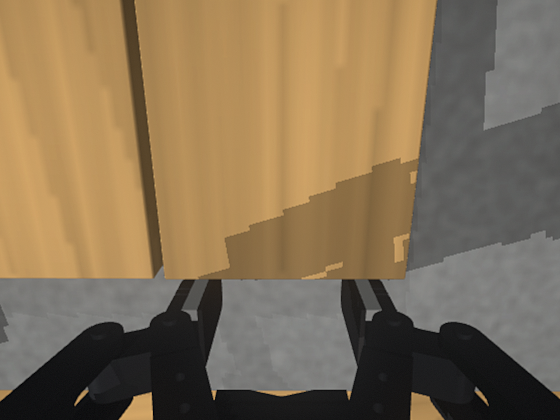

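Call:
step_arm(commands=[-1.5,0,0,0,0,0,-3,0,-2,0,0,0,-3,0,-6,0,0,0,-3,0,-6,0,0,0])

```text
t: 8.87
tool_pos: [0.5211, 0.0955, 0.2592]
ee_rot: [[0.991, -0.131, 0.013], [-0.131, -0.991, 0.0], [0.012, -0.002, -1.0]]
ft_force: [1.5, -0.9, 2.1]
width: 0.0515
```

Run:
```python
from h import *
go(*jig(30,-118),.25,-7.8)
```

```text
t 8.87 F [ 1.5 -0.9  2.1] shift cm [10.86  8.14  1.04] turn [ 0.008 -0.011 -1.566] joints [  2.  -2. 112.  -0.  69. 100.]
```

Call:
step_arm(commands=[10.8,8.1,0,0,0,-1.566,10.8,8.1,0,0,0,-1.566,10.8,8.1,0,0,0,-1.566,10.8,8.1,0,0,0,-1.566,10.8,8.1,0,0,0,-1.566,10.8,8.1,0,0,0,-1.566,10.8,8.1,0,0,0,-1.566,10.8,8.1,0,0,0,-1.566,10.8,8.1,0,0,0,-1.566,10.8,8.1,0,0,0,-1.566,10.8,8.1,0,0,0,-1.566,10.8,8.1,0,0,0,-1.566], claw=0.85)

```text
t: 9.87
tool_pos: [0.6158, 0.0006, 0.2527]
ee_rot: [[0.195, 0.981, 0.002], [0.981, -0.195, -0.0], [0.0, 0.002, -1.0]]
ft_force: [-0.2, 0.3, -0.4]
width: 0.0724
```

Run:
```python
from h import *
go(*jig(30,-114),.19,-7.8)
```

```text
t 9.87 F [-0.2  0.3 -0.4] shift cm [0.45 0.21 6.27] turn [ 0.002  0.    -0.06 ] joints [ -7.  10. 100.  -0.  70.   4.]
```

Call:
step_arm(commands=[0.45,0.2,2.5,0,0,-0.06,0.45,0.2,4.5,0,0,-0.06,0.45,0.2,5.7,0,0,-0.06,0.45,0.2,6.2,0,0,-0.06,0.8,0.18,6.2,0,0,-0.06,1.1,0.16,6.2,0,0,-0.06,1.4,0.14,6.2,0,0,-0.06,1.6,0.13,6.2,0,0,-0.06,1.8,0.12,6.2,0,0,-0.06,1.9,0.11,6.2,0,0,-0.06])

```text
t: 10.7
tool_pos: [0.6206, 0.0195, 0.191]
ee_rot: [[0.142, 0.99, 0.001], [0.99, -0.142, -0.0], [0.0, 0.001, -1.0]]
ft_force: [-0.1, -0.6, 0.5]
width: 0.0724
```

Run:
```python
from h import *
go(*jig(30,-92.5),.19,-7.8)
corners(*snap('wrist'),roi=(0,420,0,560))
```

```text
t 10.7 F [-0.1 -0.6  0.5] shift cm [0.65 0.03 0.1 ] turn [ 0.001 -0.    -0.006] joints [ -5.  15. 101.   0.  64.   3.]
rect jig [ 67.4 -97. ] [25.8 21.3] 52.4
rect jig [ -8.2 -96.5] [20.7 25.9] 36.0
rect jig [ 34.6 -38.2] [ 88.2 151.6] 89.6
```

Call:
step_arm(commands=[0.05,0,0,0,0,-0.006,0.1,0,0,0,0,-0.006,0.15,0,0,0,0,-0.006,0.2,0,0,0,0,-0.006,0.25,0,0,0,0,-0.006,0.3,0,0,0,0,-0.006,0.35,0,0,0,0,-0.006,0.4,0,0,0,0,-0.006])

```text
t: 11.42
tool_pos: [0.6208, 0.0231, 0.1902]
ee_rot: [[0.136, 0.991, 0.0], [0.991, -0.136, 0.0], [0.0, 0.0, -1.0]]
ft_force: [-0.2, -0.2, 0.3]
width: 0.0724
```

Call:
step_arm(commands=[0.04,0,0,0,0,0,0.08,0,0,0,0,0,0.12,0,0,0,0,0])

```text
t: 11.67
tool_pos: [0.6209, 0.0242, 0.1901]
ee_rot: [[0.136, 0.991, -0.0], [0.991, -0.136, -0.0], [-0.0, -0.0, -1.0]]
ft_force: [-0.9, -1.5, -0.1]
width: 0.0724
```

Call:
step_arm(commands=[0.04,0,0,0,0,0,0.08,0,0,0,0,0,0.12,0,0,0,0,0,0.15,0,0,0,0,0])

```text
t: 12.0
tool_pos: [0.6211, 0.0257, 0.1901]
ee_rot: [[0.136, 0.991, -0.0], [0.991, -0.136, -0.0], [-0.0, -0.0, -1.0]]
ft_force: [-1.0, -1.9, 1.8]
width: 0.0726
```

Call:
step_arm(commands=[0.03,0,0,0,0,0,0.06,0,0,0,0,0])

```text
t: 12.17
tool_pos: [0.6212, 0.0263, 0.1901]
ee_rot: [[0.136, 0.991, -0.0], [0.991, -0.136, -0.0], [-0.0, -0.0, -1.0]]
ft_force: [-1.0, -1.8, 0.8]
width: 0.0725
```

Call:
step_arm(commands=[0.03,0,0,0,0,0,0.06,0,0,0,0,0])

```text
t: 12.33
tool_pos: [0.6212, 0.027, 0.1901]
ee_rot: [[0.136, 0.991, -0.0], [0.991, -0.136, -0.0], [-0.0, -0.0, -1.0]]
ft_force: [-1.1, -2.2, 0.6]
width: 0.0724
```

Still sliding at about 2 N, so I'll continue slowly.

Call:
step_arm(commands=[0.03,0,0,0,0,0,0.06,0,0,0,0,0,0.09,0,0,0,0,0])

```text
t: 12.58
tool_pos: [0.6214, 0.0275, 0.1902]
ee_rot: [[0.136, 0.991, -0.0], [0.991, -0.136, -0.001], [-0.001, -0.0, -1.0]]
ft_force: [-1.3, -4.7, 2.0]
width: 0.0726
```

Run:
```python
from h import *
go(*jig(30,-92.5),.19,-7.8)
w=snap('wrist','w5.png'); corners(*w,roi=(0,420,0,560)); s=snap('scene')
cv2.imwrite('pics/c5.png',np.hstack([w[0],cv2.resize(s[0][180:300,260:380],(240,240))[np.r_[0:240,[0]*180]]]))
```

```text
t 12.58 F [-1.3 -4.7  2. ] shift cm [-0.16  0.06  0.02] turn [-0.     0.001 -0.   ] joints [ -4.  15. 101.  -0.  64.   4.]
rect jig [105.3 -28.2] [10.  12.5] 77.4
rect jig [ 30.2 -45.8] [118.9 141.8] 89.9
```

View pics/c5.png

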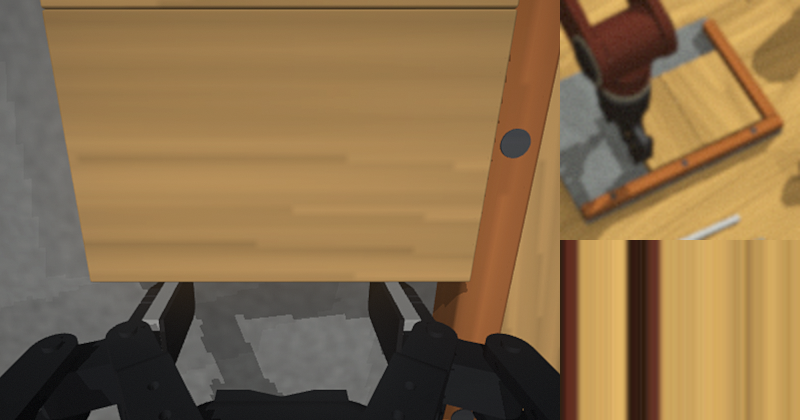

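Call:
step_arm(commands=[0.03,0,0,0,0,0,0.06,0,0,0,0,0,0.06,0,0,0,0,0])

```text
t: 12.93
tool_pos: [0.6215, 0.0277, 0.1902]
ee_rot: [[0.136, 0.991, -0.001], [0.991, -0.136, -0.002], [-0.002, -0.0, -1.0]]
ft_force: [-3.0, -6.5, 0.3]
width: 0.0724
```

Call:
step_arm(commands=[0.03,0,0,0,0,0,0.05,0,0,0,0,0,0.05,0,0,0,0,0])

```text
t: 13.18
tool_pos: [0.6215, 0.0279, 0.1902]
ee_rot: [[0.136, 0.991, -0.001], [0.991, -0.136, -0.003], [-0.003, -0.0, -1.0]]
ft_force: [-2.8, -9.2, 1.2]
width: 0.0724
```

Call:
step_arm(commands=[0.01,0,0,0,0,0,0.01,0,0,0,0,0,0.01,0,0,0,0,0,0.01,0,0,0,0,0,0.01,0,0,0,0,0,0.01,0,0,0,0,0,0.01,0,0,0,0,0,0.01,0,0,0,0,0])

```text
t: 13.85
tool_pos: [0.6215, 0.0279, 0.1902]
ee_rot: [[0.136, 0.991, -0.001], [0.991, -0.136, -0.003], [-0.003, -0.0, -1.0]]
ft_force: [-3.2, -8.2, 1.0]
width: 0.0723
```

Call:
step_arm(commands=[0,0,0,0,0,0,0,0,0,0,0,0,0,0,0,0,0,0,0,0,0,0,0,0,0,0,0,0,0,0,0,0,0,0,0,0,0,0,0,0,0,0,0,0,0,0,0,0])

```text
t: 14.52
tool_pos: [0.6215, 0.0279, 0.1902]
ee_rot: [[0.136, 0.991, -0.001], [0.991, -0.136, -0.003], [-0.003, -0.0, -1.0]]
ft_force: [-2.6, -8.5, 1.3]
width: 0.0725
```

Call:
step_arm(commands=[0.02,0,0,0,0,0,0.03,0,0,0,0,0,0.03,0,0,0,0,0,0.03,0,0,0,0,0,0.03,0,0,0,0,0,0.03,0,0,0,0,0,0.03,0,0,0,0,0,0.03,0,0,0,0,0,0.03,0,0,0,0,0,0.03,0,0,0,0,0])

```text
t: 15.35
tool_pos: [0.6215, 0.028, 0.1902]
ee_rot: [[0.136, 0.991, -0.001], [0.991, -0.136, -0.004], [-0.004, -0.0, -1.0]]
ft_force: [-2.8, -8.6, 2.4]
width: 0.0725
```

Call:
step_arm(commands=[0,0,0,0,0,0,0,0,0,0,0,0,0,0,0,0,0,0,0,0,0,0,0,0,0,0,0,0,0,0,0,0,0,0,0,0,0,0,0,0,0,0,0,0,0,0,0,0])

```text
t: 16.02
tool_pos: [0.6215, 0.028, 0.1902]
ee_rot: [[0.136, 0.991, -0.001], [0.991, -0.136, -0.004], [-0.004, -0.0, -1.0]]
ft_force: [-2.5, -8.6, 2.1]
width: 0.0723
```

Run:
```python
from h import *
w=snap('wrist','w6.png'); s=monitor.read_state(); print(s['ft_force'])
cv2.imwrite('pics/w6c.png',np.vstack([cv2.resize(w[0][0:30,20:160],None,fx=5,fy=5),cv2.resize(w[0][0:30,430:570],(700,150))]))
```

```text
[-2.66269456 -9.71161922  1.84609224]
```

View pics/w6c.png

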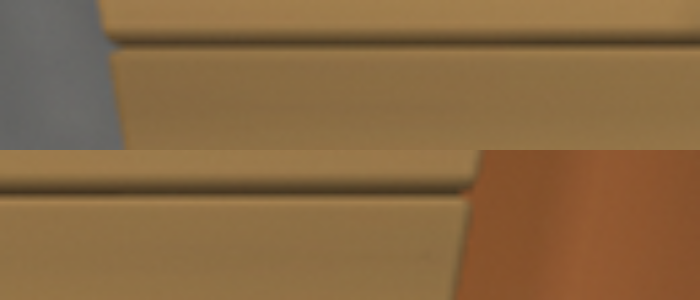

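Call:
step_arm(commands=[0.02,0,0,0,0,0,0.03,0,0,0,0,0,0.03,0,0,0,0,0,0.03,0,0,0,0,0,0.03,0,0,0,0,0,0.03,0,0,0,0,0,0.03,0,0,0,0,0,0.03,0,0,0,0,0])

```text
t: 16.73
tool_pos: [0.6215, 0.0281, 0.1902]
ee_rot: [[0.136, 0.991, -0.001], [0.991, -0.136, -0.004], [-0.004, -0.001, -1.0]]
ft_force: [-2.6, -10.5, 1.2]
width: 0.0725
```

Call:
step_arm(commands=[0,0,0,0,0,0,0,0,0,0,0,0,0,0,0,0,0,0,0,0,0,0,0,0,0,0,0,0,0,0,0,0,0,0,0,0,0,0,0,0,0,0,0,0,0,0,0,0])

```text
t: 17.4
tool_pos: [0.6215, 0.0281, 0.1902]
ee_rot: [[0.136, 0.991, -0.001], [0.991, -0.136, -0.004], [-0.004, -0.001, -1.0]]
ft_force: [-3.3, -9.8, 1.2]
width: 0.0726
```

Call:
step_arm(commands=[-0.1,0,0,0,0,0,-0.3,0,0,0,0,0,-1,0,0,0,0,0,-3,0,-1,0,0,0,-3,0,-5,0,0,0,-3,0,-9,0,0,0,-3,0,-13,0,0,0,-3,0,-17,0,0,0,-3,0,-19,0,0,0,-3,0,-19,0,0,0])

```text
t: 18.23
tool_pos: [0.619, -0.0001, 0.3885]
ee_rot: [[0.136, 0.991, 0.014], [0.991, -0.136, -0.0], [0.002, 0.014, -1.0]]
ft_force: [0.7, -0.1, 0.7]
width: 0.0727
```

Run:
```python
from h import *
t=snap('top','t7.png'); corners(*t)
go(.4889,-.3127,.42,-3.6)
```

```text
rect jig [37.2 44.8] [158.  177.5] 0.5
rect jig [216.3 183.6] [129.6  30.5] 71.0
t 18.28 F [ 0.3 -0.4 -1.3] shift cm [-32.73  -8.54  -3.64] turn [ 0.008 -0.001 -0.074] joints [-7.  3. 95.  0. 82.  1.]
```

Call:
step_arm(commands=[-32.7,-8.5,-3.6,0,0,-0.074,-32.7,-8.5,-3.6,0,0,-0.074,-32.7,-8.5,-3.6,0,0,-0.074,-32.7,-8.5,-3.6,0,0,-0.074,-32.7,-8.5,-3.6,0,0,-0.074,-32.7,-8.5,-3.6,0,0,-0.074,-32.7,-8.5,-3.6,0,0,-0.074,-32.7,-8.5,-3.6,0,0,-0.074,-32.7,-8.5,-3.6,0,0,-0.074,-32.7,-8.5,-3.6,0,0,-0.074], claw=0.85)

```text
t: 19.12
tool_pos: [0.4877, -0.3144, 0.4143]
ee_rot: [[0.067, 0.998, -0.001], [0.998, -0.067, 0.002], [0.002, -0.002, -1.0]]
ft_force: [0.5, -0.3, -0.5]
width: 0.0728
```

Run:
```python
from h import *
def R(m,P,n):
    for c in cv2.findContours(m.astype(np.uint8),cv2.RETR_EXTERNAL,cv2.CHAIN_APPROX_NONE)[0]:
        if cv2.contourArea(c)<150: continue
        q=c[:,0]; p=P[q[:,1],q[:,0],:2]*1000; r=cv2.minAreaRect(p.astype(np.float32)); print(n,q.mean(0).round(),np.round(r[0],1),np.round(r[1],1),round(r[2],1))
for n,f in(('wrist','w8.png'),('top','t8.png')):
    im,d,K,V=snap(n,f); P=cloud(d,K,V); Z=P[...,2]; R((d>0)&(Z>.200)&(Z<.222),P,n)
go(.4889,-.3127,.357,-3.6)
im,d,K,V=load('t0.png')
```

```text
wrist [283. 238.] [ 488.3 -312. ] [100.2  30.1] 86.3
top [422. 214.] [ 489.9 -300.8] [76.9 30.6] 86.5
top [ 57. 140.] [667.8 609.8] [42.8 43.6] 11.1
t 19.22 F [ 0.1 -0.3  0.3] shift cm [-0.09  0.02  5.73] turn [-0.002 -0.003 -0.   ] joints [-40.  -3.  98.   0.  86. -36.]
```

View pics/w8.png

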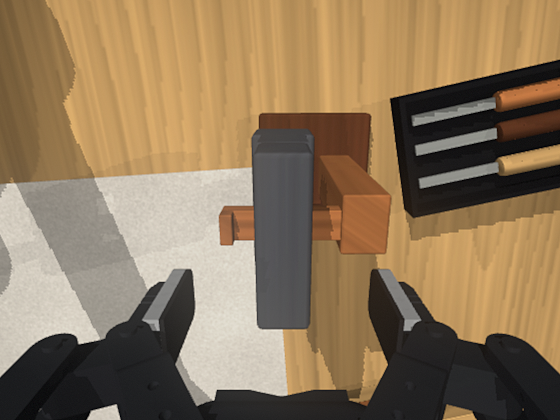

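Wrist view: the rail is at (283,238), between the open fingers. The peg with its upturned tip is on the left and the post on the right. Centred within 1 mm. Descending and gripping.

Call:
step_arm(commands=[0,0,2,0,0,0,0,0,4,0,0,0,0,0,5,0,0,0,0,0,5.7,0,0,0,0,0,5.7,0,0,0,0,0,5.7,0,0,0])

```text
t: 19.72
tool_pos: [0.4892, -0.3118, 0.3591]
ee_rot: [[0.061, 0.998, -0.0], [0.998, -0.061, 0.0], [0.0, -0.0, -1.0]]
ft_force: [0.7, -1.2, 0.7]
width: 0.0725
```

Call:
step_arm(commands=[0,0,0,0,0,0,0,0,0,0,0,0,0,0,0,0,0,0,0,0,0,0,0,0,0,0,0,0,0,0,0,0,0,0,0,0,0,0,0,0,0,0,0,0,0,0,0,0], claw=0)

```text
t: 20.38
tool_pos: [0.4889, -0.3127, 0.3605]
ee_rot: [[0.063, 0.998, 0.001], [0.998, -0.063, -0.001], [-0.001, 0.001, -1.0]]
ft_force: [-3.3, 1.2, 6.2]
width: 0.0286
```

Call:
step_arm(commands=[0,0,-0.5,0,0,0,0,0,-1,0,0,0,0,0,-1.5,0,0,0,0,0,-1.9,0,0,0,0,0,-1.9,0,0,0,0,0,-1.9,0,0,0])

```text
t: 20.88
tool_pos: [0.4888, -0.3124, 0.378]
ee_rot: [[0.063, 0.998, -0.0], [0.998, -0.063, 0.0], [0.0, -0.0, -1.0]]
ft_force: [0.0, -0.2, -7.6]
width: 0.0289
```

Call:
step_arm(commands=[0,-0.4,0,0,0,0,0,-1,0,0,0,0,0,-1.8,0,0,0,0,0,-2.6,0,0,0,0,0,-3.6,0,0,0,0,0,-4.6,0,0,0,0,0,-5.6,0,0,0,0,0,-6.6,0,0,0,0,0,-7.4,0,0,0,0,0,-8,0,0,0,0,0,-8,0,0,0,0])

```text
t: 21.8
tool_pos: [0.4079, -0.3074, 0.3782]
ee_rot: [[0.064, 0.998, -0.0], [0.998, -0.064, -0.0], [-0.0, -0.0, -1.0]]
ft_force: [0.5, 0.3, -8.4]
width: 0.0289
```

Run:
```python
from h import *
go(*jig(30,10),.40,-7.8)
```

```text
t 21.8 F [ 0.5  0.3 -8.4] shift cm [44.84 19.97 -2.2 ] turn [-0.     0.     0.073] joints [-45. -12. 109.  -0.  83. -42.]
```

Call:
step_arm(commands=[0,0,-1.5,0,0,0,0,0,-4,0,0,0,0,0,-7,0,0,0,0,0,-9,0,0,0,0,0,-10,0,0,0,1,0.4,-10,0,0,0,3,1.3,-10,0,0,0,5.5,2.5,-10,0,0,0,8,3.6,-10,0,0,0,11,4.9,-10,0,0,0,14,6.2,-10,0,0,0,17,7.6,-10,0,0,0])

```text
t: 22.8
tool_pos: [0.4958, -0.1404, 0.4756]
ee_rot: [[0.063, 0.998, -0.003], [0.998, -0.063, 0.002], [0.002, -0.003, -1.0]]
ft_force: [1.1, -0.3, -7.7]
width: 0.0288
```

Call:
step_arm(commands=[3,1.3,0,0,0,0.01,6,2.7,0,0,0,0.02,9,4,0,0,0,0.03,12,5.3,0,0,0,0.04,15,6.7,0,0,0,0.05,18,8,0,0,0,0.06,21,9.3,0,0,0,0.073,24,10.7,0,0,0,0.073,26,11.6,0,0,0,0.073,27.3,12.1,0,0,0,0.073,27.8,12.4,0,0,0,0.073,27.8,12.4,0,0,0,0.073])

```text
t: 23.8
tool_pos: [0.6368, 0.1281, 0.4764]
ee_rot: [[0.134, 0.991, -0.003], [0.991, -0.134, -0.0], [-0.001, -0.003, -1.0]]
ft_force: [-0.6, 0.2, -8.5]
width: 0.0289
```

Run:
```python
from h import *
go(*jig(30,10),.335,-7.8)
w=snap('wrist','w9.png'); t=snap('top','t9.png'); s=snap('scene','s9.png')
for n,(im,d,K,V) in(('w',w),('t',t)):
    P=cloud(d,K,V); z=P[...,2]; m=((d>0)&(z>.28)&(z<.35)); m[(im.max(-1)>110)]=0
    q=P[m]; print(n,len(q),np.round(np.percentile(q[:,2],[5,50,95]),3) if len(q) else '')
cv2.imwrite('pics/c9.png',np.hstack([cv2.resize(w[0],(440,330)),cv2.resize(s[0][120:300,230:400],(312,330))]))
```

```text
t 23.8 F [-0.6  0.2 -8.5] shift cm [-0.07 -0.06 14.14] turn [-0.003  0.001  0.002] joints [ 5.  5. 84. -0. 92. 13.]
w 22557 [0.312 0.325 0.347]
t 540 [0.282 0.31  0.327]
```

View pics/c9.png

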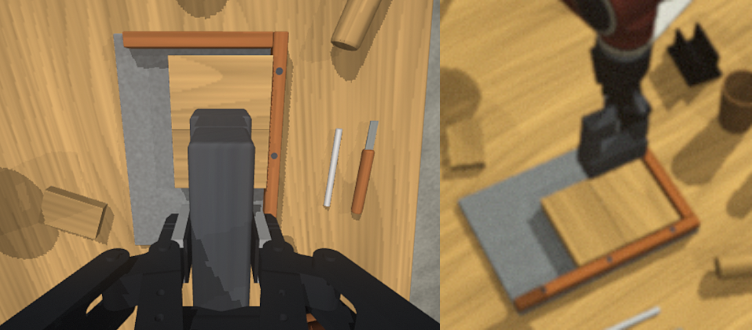

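Call:
step_arm(commands=[-0.07,-0.06,1,0,0,0.002,-0.07,-0.06,3,0,0,0.002,-0.07,-0.06,5.5,0,0,0.002,-0.07,-0.06,8,0,0,0.002,-0.07,-0.06,10,0,0,0.002,-0.07,-0.06,11.5,0,0,0.002,-0.07,-0.06,12.8,0,0,0.002,-0.07,-0.06,13.8,0,0,0.002,-0.07,-0.06,14.5,0,0,0.002,-0.07,-0.06,14.9,0,0,0.002,-0.07,-0.06,15.1,0,0,0.002,-0.07,-0.06,15.1,0,0,0.002])

```text
t: 24.95
tool_pos: [0.6362, 0.1265, 0.3276]
ee_rot: [[0.137, 0.991, 0.001], [0.991, -0.137, 0.0], [0.0, 0.001, -1.0]]
ft_force: [-1.2, -0.1, -8.4]
width: 0.0286
```

Call:
step_arm(commands=[0,0,0.1,0,0,0,0,0,0.2,0,0,0,0,0,0.3,0,0,0,0,0,0.4,0,0,0,0,0,0.5,0,0,0])

```text
t: 25.37
tool_pos: [0.636, 0.1266, 0.3223]
ee_rot: [[0.137, 0.991, 0.0], [0.991, -0.137, 0.0], [0.0, 0.0, -1.0]]
ft_force: [-0.0, 0.3, -8.2]
width: 0.029
```

Call:
step_arm(commands=[0.04,0,0.05,0,0,0,0.08,0,0.1,0,0,0,0.08,0,0.15,0,0,0,0.08,0,0.2,0,0,0,0.08,0,0.25,0,0,0,0.08,0,0.3,0,0,0,0.08,0,0.35,0,0,0,0.08,0,0.4,0,0,0])

```text
t: 26.03
tool_pos: [0.6361, 0.1273, 0.3182]
ee_rot: [[0.137, 0.991, 0.0], [0.991, -0.137, -0.0], [-0.0, 0.0, -1.0]]
ft_force: [-0.6, 0.1, -7.3]
width: 0.029
```

Call:
step_arm(commands=[0,0,0.04,0,0,0,0,0,0.08,0,0,0,0,0,0.12,0,0,0,0,0,0.12,0,0,0])

```text
t: 26.37
tool_pos: [0.636, 0.1273, 0.3168]
ee_rot: [[0.137, 0.991, -0.0], [0.991, -0.137, -0.0], [-0.0, -0.0, -1.0]]
ft_force: [-0.6, 0.7, -8.5]
width: 0.0288
```

Call:
step_arm(commands=[0,0,0.04,0,0,0,0,0,0.08,0,0,0,0,0,0.08,0,0,0])

```text
t: 26.62
tool_pos: [0.636, 0.1273, 0.3161]
ee_rot: [[0.137, 0.991, -0.0], [0.991, -0.137, 0.0], [0.0, -0.0, -1.0]]
ft_force: [0.1, 0.5, -8.3]
width: 0.029
```

Call:
step_arm(commands=[0,0,0.03,0,0,0,0,0,0.06,0,0,0,0,0,0.09,0,0,0])

```text
t: 26.87
tool_pos: [0.6361, 0.1273, 0.3156]
ee_rot: [[0.137, 0.991, 0.0], [0.991, -0.137, 0.0], [0.0, 0.0, -1.0]]
ft_force: [-1.4, 1.4, -5.0]
width: 0.0288
```

Call:
step_arm(commands=[0,0,0.03,0,0,0,0,0,0.06,0,0,0,0,0,0.06,0,0,0])

```text
t: 27.12
tool_pos: [0.6362, 0.1274, 0.3156]
ee_rot: [[0.137, 0.991, 0.0], [0.991, -0.137, 0.0], [0.0, 0.0, -1.0]]
ft_force: [-3.7, -0.4, -2.2]
width: 0.0287
```

Run:
```python
from h import *
s=monitor.read_state(); print(s['ft_force'],s['tool_pos'])
im,d,K,V=snap('wrist','w10.png'); P=cloud(d,K,V); z=P[...,2]; m=(d>0)&(z>.15)&(z<.18)&(im.max(-1)<110); m[300:]=0
print(np.median(z[m]), [np.round(np.median(z[r][m[r]]),4) for r in range(150,300,20) if m[r].any()])
```

```text
[-3.70117776 -0.4399995  -2.24887681] [0.63615931 0.1273656  0.31564006]
0.16449043801275717 [np.float64(0.1646), np.float64(0.1644), np.float64(0.1646), np.float64(0.1645), np.float64(0.1645), np.float64(0.1644)]
```

The weight touched down at TCP z 0.3156, as predicted, and its load has transferred to the blank. Releasing.

Call:
step_arm(commands=[0,0,0.03,0,0,0,0,0,0.03,0,0,0,0,0,0.03,0,0,0,0,0,0,0,0,0,0,0,0,0,0,0,0,0,0,0,0,0], claw=0.8)

```text
t: 27.67
tool_pos: [0.6362, 0.1273, 0.3151]
ee_rot: [[0.137, 0.991, 0.001], [0.991, -0.137, 0.0], [0.0, 0.001, -1.0]]
ft_force: [0.1, 0.0, 0.8]
width: 0.0684
```

Call:
step_arm(commands=[0,0,-1,0,0,0,0,0,-2.5,0,0,0,0,0,-5,0,0,0,0,0,-8,0,0,0,-3,0,-11,0,0,0,-7,0,-13,0,0,0,-11,0,-13,0,0,0,-15,0,-13,0,0,0,-18,0,-13,0,0,0,-18,0,-13,0,0,0])

```text
t: 28.5
tool_pos: [0.6106, -0.0556, 0.4472]
ee_rot: [[0.143, 0.99, 0.003], [0.99, -0.143, -0.003], [-0.002, 0.003, -1.0]]
ft_force: [-0.6, 0.2, 0.5]
width: 0.0682
```

Run:
```python
from h import *
t=snap('top','t11.png'); s=snap('scene','s11.png'); w=snap('wrist','w11.png')
st=monitor.read_state(); print(st['t'],st['ft_force'],st['width'])
a=np.radians(JY);Rj=np.array([[np.cos(a),-np.sin(a)],[np.sin(a),np.cos(a)]])
for n,(im,d,K,V) in(('top',t),('wrist',w)):
    P=cloud(d,K,V); z=P[...,2]
    for nm,lo,hi in(('rail',.157,.175),('boards',.034,.047)):
        m=((d>0)&(z>lo)&(z<hi)).astype(np.uint8)
        for c in cv2.findContours(m,cv2.RETR_EXTERNAL,cv2.CHAIN_APPROX_NONE)[0]:
            if cv2.contourArea(c)<250: continue
            q=c[:,0]; p=(P[q[:,1],q[:,0],:2]-J)*1000@Rj; r=cv2.minAreaRect(p.astype(np.float32)); print(n,nm,np.round(r[0],1),np.round(r[1],1),round(r[2],1))
cv2.imwrite('pics/c11.png',np.hstack([cv2.resize(t[0][120:250,190:330],(377,350)),cv2.resize(s[0][130:300,220:390],(350,350))]))
```

```text
28.65 [-0.16819187  0.81081101 -0.44237707] 0.06833130492854592
top rail [ -41.5 -446.4] [105.2  38.7] 4.2
top rail [30.8  9.3] [99.9 30.9] 89.7
top boards [-688.8  367.5] [ 51.8 139.4] 7.7
top boards [38.6 22.3] [159.7 203.8] 0.2
top boards [227.7 210.8] [189.1  32.2] 70.8
wrist boards [ 38.2 -44.8] [158.8  68. ] 0.0
```

View pics/c11.png

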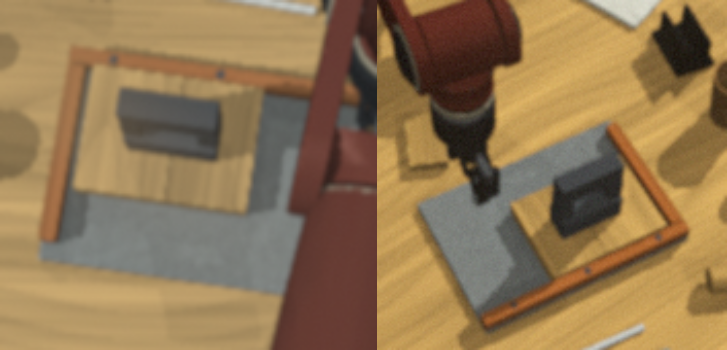

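View pics/w11.png

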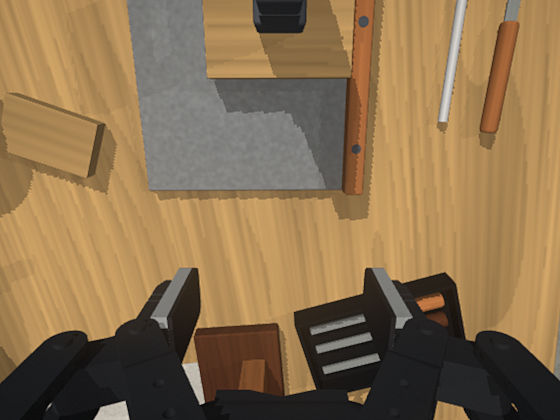

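```bash
python3 -c "
from h import *
print(ticket.sign_off())"
```

```text
the job is handed in; nothing more can be done
None
```

The job is done and handed in at about 28.7 s of the 72 s allowed.

**Closing the blank:** I squared the loose half up with two spread fingers and pushed it to the far fence, where it stopped at about 6 N. I then slid it slowly (about 4–6 mm/s) against its neighbour and leaned on it. The side push read about 9 N for roughly 2.5 s, then 10–10.5 N for about 1.4 s. A close-up during the push, before the weight was placed, showed the gap closed and both ends flush.

**Placing the weight:** I lifted the holding weight about 17 mm, took it off the peg and set it down slowly on the joint, touching down where predicted. I then released it and backed the gripper away.

**Final checks:**
- **Blank:** the loose half's outer edge is at y -79.6 mm in the jig frame; home is -80.
- **Weight:** the rail is at (30.8, 9.3) mm in the jig frame, against a target of (30, 10). It is upright, turned 0.3° from the jig's yaw, and bears on both halves.
- **Gripper:** it touches nothing and the wrist force is near zero.
- **Cup, holder and tray:** I never moved near the cup or the holder. The arm worked beside the tray while taking the weight off its peg but did not touch it. I did not measure these three again at the end.

No check failed. The one mismatch was the remaining gap before the last push: different views gave about 2.5 to 4.5 mm. The push settled it by contact.

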